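# Clear the casting chips off the work plate

## Robot

A 6-joint arm with a two-finger parallel gripper is mounted at the origin on the work surface. World frame = base frame: x ahead of the robot, y to its left, z up, the work surface at z = 0. Lengths are in m, angles in degrees, forces in N, time in s.
With the tool pointing down it reaches from about 0.3 to 0.75 m from the base axis. Payload 8.5 kg.
Tool frame: the origin (TCP) lies midway between the tips of the shut fingers; the grasp point (between the pads) lies 19 mm behind it (env.grasp_offset is the distance from the TCP to the grasp point, in m); z points along the fingers, y is the line along which they close (so a half turn about z gives the same grasp; the last joint's range is limited). The gripper opens to 85 mm and grips with 20 to 120 N. Pads are 22 mm wide; open, the fingers measure 114 mm over their backs; the gripper's body (76 mm by 85 mm) begins 54 mm behind the grasp point. The pads swing forward as they close: fully open they stand 13 mm farther back than shut.
Start: joints at [64.326, 21.807, 74.336, -0, 83.858, -12.336], TCP at [0.127, 0.535, 0.231] pointing down, gripper open.
Joint ranges: [-178.18, 178.18], [-50.72, 133.34], [12.68, 142.11], [-81.47, 261.47], [9.98, 163.14], [-165.26, 165.26]. Speed limits (degrees/s): [136.94, 136.94, 180, 180, 180, 180].

## Interface

Orientations are given as a 3x3 rotation matrix whose columns are the frame's x, y, z axes.
In Python, from rig import env gives the robot as it stands.
- The arm moves only by the tool servo_tool, never from a script. Its argument "deltas" is text: rows parted by semicolons, each of 7 numbers parted by spaces: the opening, from 0 (shut) to 1 (fully open), then the shift along the tool's x, y, z in mm, then the turn, a rotation vector about the tool's x, y, z in rad. A call has 1 to 8 rows; each row shifts and turns the commanded pose from where the row before left it, along the tool's axes as they then stand; what a row does not reach is not made up. A row lasts 1/12 s, in which the tool goes at most 41.7 mm and 7.16 degrees, less where a joint would pass 70% of its speed; a pose out of reach is approached as far as the arm can. A call is refused whole if a number of a shift passes 41.7 or a number of a turn 0.125, either way. A call with a gripper value outside its range is refused whole. The fingers move at their own pace and stop on an object; "newtons" is the grip in N (left out, the last holds). Time passes only in rows, so rows that do not move let the fingers close. It gives the time, the measured TCP pose, the force, the opening and the grip force at its end, in the units of the state.
- env.observe(): the state, without advancing time (a new reading comes with each control period).
- env.get_image(name): name is "scene" or "side" or "wrist"; returns a dict with "img" (480x640x3 uint8, red, green, blue), "depth" (480x640 float32, m along the optical axis (not along the pixel's ray), 0 where there is no reading), "camera_matrix" (3x3 intrinsics, pixels), "D" ([k1, k2, p1, p2, k3] as OpenCV has them; the pictures are not rectified), "world_to_cam" (4x4, takes a point from world to camera coordinates). Camera axes: x right, y down, z forward; pixel columns grow to the right and rows downward; lengths in m; the calibration is good to about 2 mm. A picture is of the moment at which its call begins.
- env.close_job(): hands the job in; it is judged then, once.
Trained networks look in a picture, given as the dict that the camera call returned (one of the last four; its "shot" number tells which), for a name from the list of things; names that differ only in an ending like _2 or _b are one class to them, and where a whole thing is asked for, a point or a joint stands for the part that bears it (a point fixed in the world has none). Each returns a list of dicts, best first, with "conf" (0 to 1); they miss things now and then, are a little off and sometimes report something else, mostly with a low value. They report only what shows in the picture. A call takes as long as a camera call. They do not tell look-alikes from the thing itself.
- env.spot_in(name, picture): "bbox" ([centre column, centre row, width, height] in pixels, round what is visible of it).
- env.spot_point(name, picture): "uv" ([column, row] in pixels: a listed point, or the origin of a listed thing).
The state is a dict: "time_s": time; "q": joint angles; "qvel": joint speeds; "joint_efforts": joint torques, N m; "position": TCP position; "tool_rot": TCP orientation; "ft_force": force on the tool from outside, world axes, zero at the start; "wrist_torque": the same for the moment, N m; "grip_width": finger opening in m; "gripper_force": force on a finger pad.
Only numpy, scipy, OpenCV 4.12 (cv2) and the standard library are available. Lean on these libraries where they do the work, as an engineer would, in place of code of your own. Each camera call takes 0.05 s, during which the arm holds its last target. There are 200 camera calls.

## Task

Take the orange scraper from its yellow rest and use it to sweep all five aluminium chips off the steel plate into the red chip tray, never touching the chips with the gripper and leaving the other things, the brass fittings included, where they are. Then lean the scraper back against the front of its rest as you found it, foot on the table and grip up.

Things in the scene. Friction and masses are not known exactly. Their poses are not given: they have to be found in the camera images.
- plate: dark steel work plate on a narrower green riser, fixed. Plate 160 (its x) x 200 (its y) mm, no rim; its top is 55 mm above the table. Origin at its centre at table level, z up. The chips lie on it, within about 45 mm of centre in x and 60 mm in y
- tray: RED open chip tray, fixed, 180 (x) x 100 (y) x 40 mm tall, walls 4 mm, floor 4 mm; it stands against one of the two short (y) edges of the plate, either one, 2 mm from it, its rim 15 mm below the plate's top; centre 152 mm from the plate's centre along the plate's y. Origin under its centre at table level; axes parallel to the plate's
- bin: BLUE parts bin, same size as the red tray, fixed against the other short edge of the plate, holding three brass fittings; not for chips. Origin under its centre at table level
- rest: yellow scraper rest, fixed: an upright bar 24 (x) x 160 (y) x 50 mm tall, with a 5 mm thick flange on the table behind it reaching to x = -62 mm. Origin at the centre of the bar's underside, z up; its front face is at x = +12 mm. The scraper leans against the top of the front face, its top leaning back (towards -x of the rest)
- scraper: orange slab-shaped hand scraper, black rubber lower edge, 0.2 kg, 14 mm thick (x), 125 mm tall (z): lower 60 mm a blade 140 mm wide (y), upper 65 mm a grip 76 mm wide; both faces alike. Origin at the centre of the bottom edge, z up the slab to the grip. It starts on the table leaning 18 degrees back on the rest, foot 23 mm from its face; grip it across the 14 mm, about 100 mm up
- chip1: small bright aluminium trimming (a casting chip), 22 x 13 x 9 mm with a 6 mm nub on top, 12 g, lying loose on the plate; origin at the centre of its underside
- chip2: small bright aluminium trimming (a casting chip), 22 x 13 x 9 mm with a 6 mm nub on top, 12 g, lying loose on the plate; origin at the centre of its underside
- chip3: small bright aluminium trimming (a casting chip), 22 x 13 x 9 mm with a 6 mm nub on top, 12 g, lying loose on the plate; origin at the centre of its underside
- chip4: small bright aluminium trimming (a casting chip), 22 x 13 x 9 mm with a 6 mm nub on top, 12 g, lying loose on the plate; origin at the centre of its underside
- chip5: small bright aluminium trimming (a casting chip), 22 x 13 x 9 mm with a 6 mm nub on top, 12 g, lying loose on the plate; origin at the centre of its underside
- fitting1: brass fitting, 26 mm across and 26 mm tall, in the blue bin; bystander; origin at the centre of its underside
- fitting2: brass fitting, 26 mm across and 26 mm tall, in the blue bin; bystander; origin at the centre of its underside
- fitting3: brass fitting, 26 mm across and 26 mm tall, in the blue bin; bystander; origin at the centre of its underside
- housing1: dark-blue painted cast housing, closed, 104 mm across the foot, 92 mm tall, 0.7 kg; bystander; origin at the centre of its underside
Not all that is in view belongs to the job. Of the things that look like the rest, the largest one is meant.

How it is judged (in metres and radians):
On the way, in this order (a step that is already met when the one before it is completed fails the run):
1. the scraper is brought blade down to the plate's surface (blade within about 10 mm of it) (x of scraper in the frame of plate between -0.09 and 0.09 m and y of scraper in the frame of plate between -0.12 and 0.12 m and z of scraper in the frame of plate below 0.066 m and angle between scraper's own z axis and vertical below 0.5 rad), for 0.1 s.
2. all five chips are in the red tray (x of chip1 in the frame of tray between -0.09 and 0.09 m and y of chip1 in the frame of tray between -0.05 and 0.05 m and height (world z) of each of chip1, chip2, chip3, chip4, chip5 below 0.035 m and x of chip2 in the frame of tray between -0.09 and 0.09 m and y of chip2 in the frame of tray between -0.05 and 0.05 m and x of chip3 in the frame of tray between -0.09 and 0.09 m and y of chip3 in the frame of tray between -0.05 and 0.05 m and x of chip4 in the frame of tray between -0.09 and 0.09 m and y of chip4 in the frame of tray between -0.05 and 0.05 m and x of chip5 in the frame of tray between -0.09 and 0.09 m and y of chip5 in the frame of tray between -0.05 and 0.05 m), for 0.2 s.
At the end, for the whole second after the job is handed in: all five chips lie inside the red tray; the scraper stands on the table, grip up, leaning against the front face of the yellow rest (5 to 35 degrees from vertical, touching the rest, within 60 mm of the rest's middle along its length and 20 degrees of parallel to it); everything at rest (all of step 2 and angle between scraper's own z axis and vertical between 0.09 and 0.62 rad and height (world z) of scraper below 0.015 m and contact force between scraper and rest above 0.03 N and angle between the y axis of scraper and the y axis of rest, either way round below 0.35 rad and x of scraper in the frame of rest between 0.012 and 0.09 m and y of scraper in the frame of rest between -0.06 and 0.06 m and linear speed of each of scraper, chip1, chip2, chip3, chip4, chip5 below 0.02 m/s and angular speed of scraper below 0.1 rad/s).
It fails at once if the gripper or arm touches a chip (contact force between any of the fingers, the arm and chip1 above 0.3 N or contact force between any of the fingers, the arm and chip2 above 0.3 N or contact force between any of the fingers, the arm and chip3 above 0.3 N or contact force between any of the fingers, the arm and chip4 above 0.3 N or contact force between any of the fingers, the arm and chip5 above 0.3 N).
It fails at once if a bystander (a fitting, or the housing beside the work) is moved by more than 25 mm (distance of any of fitting1, fitting2, fitting3, housing1 from where it was at the start of the episode above 0.025 m).
It also fails if it takes over 54 s, if anything falls off the work surface, if the arm or the gripper's body presses on something with over 40 N, if the wrist force passes 120 N, or if a joint passes its speed limit or range.

## Working session

There is one attempt and no reset: what is moved stays moved. The work goes in short steps, Python scripts to look and compute and a tool call to move; the robot and the scene stay as the last step left them, time stands still between calls to the robot, and variables do not carry over. Pictures are saved under pics/ and viewed, at most 10 in all, crops included, and the job is handed in when it is done.

Besides the shell and the picture viewer there is one more tool, called after "Request:" as a command line: name --argument value ..., lists and objects as JSON in quotes. servo_tool: Moves the arm, as the interface text tells. Its arguments: {"type":"object","properties":{"deltas":{"type":"string"},"newtons":{"type":"number"}},"required":["deltas"]}

```bash
mkdir -p pics; ls; cat > h.py <<'E'
import numpy as np, cv2
from rig import env
def pix2world(p,u,v,d=None):
    K=np.array(p["camera_matrix"],float);D=np.array(p["D"],float)
    n=cv2.undistortPoints(np.array([[[u,v]]],float),K,D)[0,0]
    T=np.linalg.inv(np.array(p["world_to_cam"]))
    if d is None: d=p["depth"][int(round(v)),int(round(u))]
    return (T@np.array([n[0]*d,n[1]*d,d,1]))[:3]
def cloud(p):
    K=np.array(p["camera_matrix"],float);D=np.array(p["D"],float)
    v,u=np.mgrid[0:480,0:640]
    n=cv2.undistortPoints(np.stack([u,v],-1).reshape(-1,1,2).astype(float),K,D)[:,0]
    d=p["depth"].reshape(-1).astype(float)
    T=np.linalg.inv(np.array(p["world_to_cam"]))
    P=np.c_[n*d[:,None],d]@T[:3,:3].T+T[:3,3]
    P[d==0]=np.nan
    return P.reshape(480,640,3)
def save(p,f): cv2.imwrite(f,p["img"][:,:,::-1])
E
python3 - <<'E'
from h import *
np.set_printoptions(precision=3,suppress=True)
o=env.observe();print(o["position"],o["tool_rot"],o["grip_width"],o["time_s"],env.grasp_offset)
for n in("scene","side"):
    p=env.get_image(n);save(p,f"pics/{n}0.png")
    np.savez(f"{n}0.npz",**{k:np.array(v) for k,v in p.items()})
    print(n,"cam at",np.linalg.inv(p["world_to_cam"])[:3,3])
    for t in("plate","tray","bin","rest","scraper","chip1","fitting1","housing1"):
        for r in env.spot_in(t,p)[:6]:
            u,v=r["bbox"][:2];print(t,round(r["conf"],2),np.round(r["bbox"]),pix2world(p,u,v))
E
```

```text
pics
[0.127 0.535 0.231] [[-0.973  0.231 -0.001]
 [ 0.231  0.973 -0.001]
 [ 0.    -0.001 -1.   ]] 0.08520326030687583 0.0 0.0187
scene cam at [ 0.949 -0.773  1.4  ]
plate 0.97 [350. 240.  86.  84.] [ 0.572 -0.031  0.06 ]
plate 0.15 [344. 229.  10.   5.] [ 0.543 -0.013  0.065]
tray 0.61 [327. 289.  82.  70.] [ 0.586 -0.161  0.006]
bin 0.62 [375. 202.  71.  53.] [0.552 0.143 0.009]
rest 0.85 [194. 298.  38.  50.] [ 0.336 -0.376  0.045]
rest 0.81 [201. 395.  57.  56.] [ 0.503 -0.555  0.045]
scraper 0.57 [260. 334.  51.  68.] [ 0.531 -0.367  0.05 ]
chip1 0.57 [347. 212.   8.  13.] [0.524 0.034 0.069]
fitting1 0.58 [356. 190.  12.   7.] [0.491 0.14  0.02 ]
fitting1 0.58 [390. 206.   8.  16.] [0.597 0.145 0.023]
fitting1 0.44 [369. 204.   7.   6.] [0.544 0.119 0.02 ]
housing1 0.77 [392. 130.  35.  41.] [0.486 0.337 0.083]
housing1 0.41 [332. 245.  10.   8.] [ 0.544 -0.071  0.064]
side cam at [0.194 0.534 0.698]
plate 0.89 [299. 277. 106.  85.] [0.558 0.012 0.055]
tray 0.81 [332. 239.  85.  55.] [ 0.585 -0.178  0.003]
tray 0.7 [310. 273.   6.   6.] [ 0.54  -0.003  0.062]
bin 0.62 [269. 336. 106.  82.] [0.552 0.135 0.005]
rest 0.79 [422. 174.  31.  38.] [ 0.499 -0.569  0.004]
rest 0.78 [462. 223.  28.  46.] [ 0.329 -0.398  0.003]
rest 0.6 [402. 208.  49.  52.] [ 0.485 -0.381  0.005]
scraper 0.64 [387. 196.  34.  56.] [ 0.509 -0.323  0.068]
chip1 0.55 [297. 258.   8.   9.] [ 0.591 -0.032  0.057]
chip1 0.45 [310. 271.  13.   9.] [ 0.54  -0.003  0.066]
chip1 0.38 [321. 256.   7.  12.] [ 0.545 -0.057  0.064]
fitting1 0.68 [292. 349.  17.  13.] [0.486 0.152 0.028]
fitting1 0.6 [280. 332.   8.  17.] [0.531 0.126 0.02 ]
fitting1 0.56 [247. 334.  13.  15.] [0.583 0.161 0.017]
housing1 0.74 [213. 448.  80.  63.] [0.463 0.378 0.089]
```

```bash
python3 - <<'E'
from h import *
np.set_printoptions(precision=3,suppress=True)
ims=[]
for n in("scene","side"):
    z=np.load(f"{n}0.npz");p={k:z[k] for k in z.files};P=cloud(p);X,Y,Z=P[...,0],P[...,1],P[...,2]
    hsv=cv2.cvtColor(p["img"],cv2.COLOR_RGB2HSV);H,S,V=[hsv[...,i].astype(int) for i in range(3)]
    def rep(name,m):
        q=P[m&np.isfinite(Z)]
        if len(q)<5: print(n,name,len(q));return
        r=cv2.minAreaRect(q[:,:2].astype(np.float32)*1000)
        print(n,name,len(q),"rect c",np.round(r[0],1),"sz",np.round(r[1],1),"ang",round(r[2],1),"z",np.percentile(q[:,2],[2,50,98]),"mean",q.mean(0))
    pl=(Z>.047)&(Z<.06)&(abs(X-.565)<.14)&(abs(Y+.01)<.15)
    mm=cv2.morphologyEx(pl.astype(np.uint8),cv2.MORPH_OPEN,np.ones((5,5)))>0
    rep("plate",mm)
    red=((H<6)|(H>174))&(S>130)&(V>60);rep("red",cv2.morphologyEx(red.astype(np.uint8),cv2.MORPH_OPEN,np.ones((2,2)))>0)
    rep("orange",(H>=6)&(H<=16)&(S>140)&(V>90)&(abs(X-.52)<.12)&(abs(Y+.36)<.12))
    yel=(H>=20)&(H<=34)&(S>110)&(V>90)
    k,lab,st,_=cv2.connectedComponentsWithStats(yel.astype(np.uint8))
    for i in range(1,k):
        if st[i,4]>60: rep("yel"+str(st[i,:4]),lab==i); rep("   top",(lab==i)&(Z>.044))
    hi=(Z>.0605)&(Z<.085)&(abs(X-.565)<.1)&(abs(Y+.01)<.12)
    k,lab,st,c=cv2.connectedComponentsWithStats(hi.astype(np.uint8))
    for i in range(1,k):
        if st[i,4]>6: rep("chip"+str(c[i].round()),lab==i)
    a=(140,150,280,280) if n=="scene" else (200,140,280,240)
    ims.append(cv2.resize(p["img"][a[1]:a[1]+a[3],a[0]:a[0]+a[2]],None,fx=2.1,fy=2.1,interpolation=cv2.INTER_CUBIC)[:500,:390*2])
h=max(i.shape[0] for i in ims)
for i,im in enumerate(ims): cv2.imwrite(f"pics/c{i}.png",im[:,:,::-1])
E
```

```text
scene plate 1438 rect c [562.8 -15. ] sz [160.2 199.9] ang 7.2 z [0.05  0.056 0.06 ] mean [ 0.569 -0.014  0.055]
scene red 3597 rect c [-210.3  492.5] sz [ 633.4 2219.9] ang 63.2 z [-0.657  0.007  0.043] mean [ 0.462 -0.016 -0.044]
scene orange 1466 rect c [ 517.4 -358.8] sz [ 51.5 147.5] ang 4.7 z [0.015 0.06  0.125] mean [ 0.523 -0.365  0.067]
scene yel[171 276  40  52] 1096 rect c [ 319.7 -377.3] sz [ 61.9 128.3] ang 17.3 z [-0.001  0.012  0.045] mean [ 0.327 -0.38   0.02 ]
scene    top 36 rect c [ 340.2 -376.9] sz [ 16.1 115.1] ang 16.3 z [0.044 0.045 0.047] mean [ 0.344 -0.386  0.045]
scene yel[216 297  42  67] 779 rect c [ 476.9 -360.4] sz [ 74.7 163.3] ang 6.5 z [0.    0.008 0.055] mean [ 0.473 -0.396  0.017]
scene    top 154 rect c [ 506.5 -414.5] sz [23.1 47.4] ang 7.3 z [0.045 0.051 0.057] mean [ 0.506 -0.418  0.051]
scene yel[259 298  16  13] 99 rect c [ 484.4 -289.4] sz [30.6 48.6] ang 77.1 z [0.007 0.051 0.058] mean [ 0.496 -0.292  0.049]
scene    top 90 rect c [ 496.3 -292.1] sz [30.6 24.2] ang 77.1 z [0.046 0.051 0.058] mean [ 0.497 -0.293  0.051]
scene yel[175 365  54
[... 1444 characters left out ...]
 c [ 318.9 -375.2] sz [ 59.8 131.8] ang 17.3 z [-0.     0.005  0.039] mean [ 0.32  -0.363  0.016]
side    top 0
side chip[295. 254.] 51 rect c [596.5 -35.5] sz [21.1 12.9] ang 45.3 z [0.061 0.064 0.07 ] mean [ 0.597 -0.034  0.064]
side chip[322. 255.] 50 rect c [546.6 -60.8] sz [12.1 23. ] ang 16.8 z [0.061 0.064 0.07 ] mean [ 0.546 -0.06   0.064]
side chip[287. 271.] 52 rect c [585.   15.8] sz [14.1 21.5] ang 75.3 z [0.061 0.063 0.07 ] mean [0.583 0.017 0.064]
side chip[309. 271.] 55 rect c [545.3  -5.1] sz [13.4 23.3] ang 74.2 z [0.061 0.063 0.069] mean [ 0.544 -0.005  0.064]
side chip[306. 288.] 54 rect c [524.2  37.1] sz [10.  22.9] ang 31.9 z [0.061 0.063 0.071] mean [0.523 0.039 0.065]
```

View pics/scene0.png

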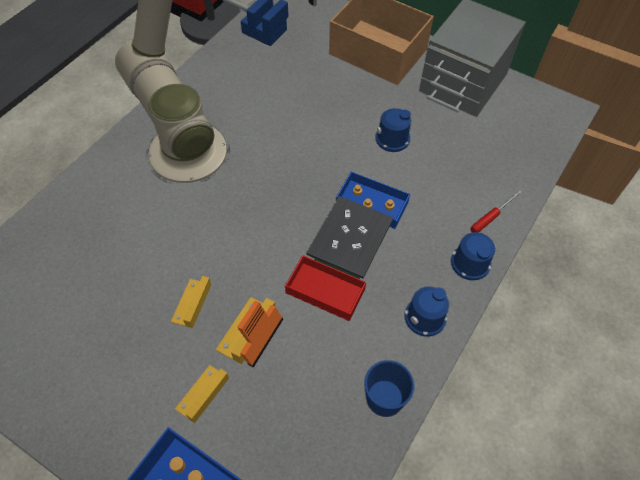

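View pics/c1.png

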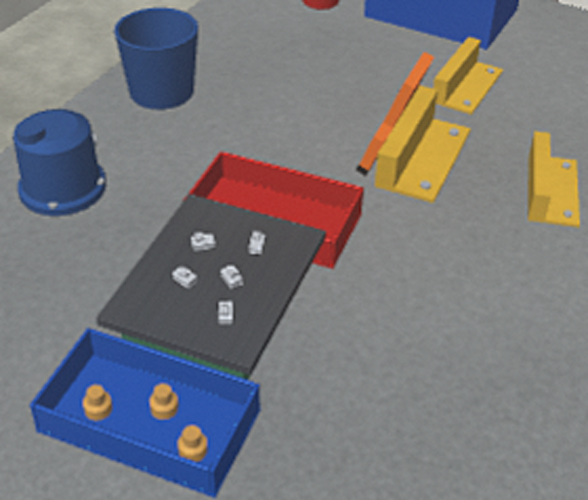

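The pictures show the five bright chips on the dark plate (about 334–362, 213–245 in the scene view). The red tray is on the plate's -y side (327, 289) and the blue bin on its +y side. The scraper leans on the middle, longest yellow rest (250, 330). The two shorter yellow bars are look-alikes. Next I move above the scraper.

Request:
servo_tool --deltas "1 -23 -32.9 1 0 0 0;1 -23 -32.9 1 0 0 0;1 -23 -32.9 1 0 0 0;1 -23 -32.9 1 0 0 0;1 -23 -32.9 1 0 0 0;1 -23 -32.9 1 0 0 0;1 -23 -32.9 1 0 0 0;1 -23 -32.9 1 0 0 0" --newtons 60

```text
time_s: 1.57
position: [0.2452, 0.235, 0.2235]
tool_rot: [[-0.973, 0.23, 0.001], [0.23, 0.973, 0.0], [-0.001, 0.001, -1.0]]
ft_force: [1.9, -0.2, -0.0]
grip_width: 0.0857
gripper_force: 0.0
```

Request:
servo_tool --deltas "1 -23 -32.9 1 0 0 0;1 -23 -32.9 1 0 0 0;1 -23 -32.9 1 0 0 0;1 -23 -32.9 1 0 0 0;1 -23 -32.9 1 0 0 0;1 -23 -32.9 1 0 0 0;1 -23 -32.9 1 0 0 0;1 -23 -32.9 1 0 0 0"

```text
time_s: 2.23
position: [0.3637, -0.0642, 0.2155]
tool_rot: [[-0.973, 0.232, 0.001], [0.232, 0.973, -0.0], [-0.001, -0.0, -1.0]]
ft_force: [0.7, 0.3, 0.5]
grip_width: 0.0855
gripper_force: 0.0
```

Request:
servo_tool --deltas "1 -23 -32.9 1 0 0 0;1 -23 -32.9 1 0 0 0;1 -23 -32.9 1 0 0 0;1 -23 -32.9 1 0 0 0;1 -23 -32.9 1 0 0 0;1 -23 -32.9 1 0 0 0;1 -23 -32.9 1 0 0 0;1 -23 -32.9 1 0 0 0"

```text
time_s: 2.9
position: [0.4822, -0.3624, 0.2072]
tool_rot: [[-0.973, 0.231, 0.0], [0.231, 0.973, 0.0], [-0.0, 0.0, -1.0]]
ft_force: [-0.4, 0.0, 0.5]
grip_width: 0.0855
gripper_force: 0.0
```

Request:
servo_tool --deltas "1 0 0 0 0 0 0.124;1 0 0 0 0 0 0.124;1 0 0 0 0 0 0.124;1 0 0 0 0 0 0.124;1 0 0 0 0 0 0.124;1 0 0 0 0 0 0.124;1 0 0 0 0 0 0.124;1 0 0 0 0 0 0.124"

```text
time_s: 3.57
position: [0.4818, -0.3605, 0.2073]
tool_rot: [[-0.333, 0.943, -0.0], [0.943, 0.333, 0.0], [0.0, -0.0, -1.0]]
ft_force: [0.7, 0.8, 0.3]
grip_width: 0.0855
gripper_force: 0.0
```

Request:
servo_tool --deltas "1 0 0 0 0 0 0.124;1 0 0 0 0 0 0.124;1 0 0 0 -0.105 0 0;1 0 0 0 -0.105 0 0;1 0 0 0 -0.104 0 0;1 0 0 0 0 0 0"

```text
time_s: 4.07
position: [0.4801, -0.3606, 0.2069]
tool_rot: [[-0.095, 0.946, 0.31], [0.995, 0.09, 0.031], [0.001, 0.312, -0.95]]
ft_force: [0.4, -0.5, 0.7]
grip_width: 0.0854
gripper_force: 0.0
```

```bash
python3 - <<'E'
from h import *
np.set_printoptions(precision=4,suppress=True)
p=env.get_image("wrist");save(p,"pics/w1.png");o=env.observe();R=np.array(o["tool_rot"]);t=np.array(o["position"])
print(o["position"],[ (round(r["conf"],2),np.round(r["bbox"])) for r in env.spot_in("scraper",p)])
def ana(p,n):
    P=cloud(p);hsv=cv2.cvtColor(p["img"],cv2.COLOR_RGB2HSV);H,S,V=[hsv[...,i].astype(int) for i in range(3)]
    X,Y,Z=P[...,0],P[...,1],P[...,2]
    near=(abs(X-.51)<.1)&(abs(Y+.36)<.12)
    om=(H>=4)&(H<=16)&(S>140)&(V>60)&near&(Z>.01)
    ym=(H>=18)&(H<=34)&(S>110)&(V>80)&near&(Z>.042)
    q=P[om];q=q[np.isfinite(q[:,2])]
    print(n,"orange",len(q),"zmax",np.percentile(q[:,2],99))
    top=q[q[:,2]>.108]; 
    if len(top)>10: print("  top c",top.mean(0),cv2.minAreaRect((top[:,:2]*1000).astype(np.float32)))
    g=q[(q[:,2]>.062)&(q[:,2]<.108)]; print("  grip y range",np.percentile(g[:,1],[1,99]) if len(g) else 0)
    b=q[(q[:,2]<.055)];print("  blade y range",np.percentile(b[:,1],[1,99]) if len(b) else 0)
    # plane
    c=q.mean(0)
    for _ in range(3):
        c=np.median(q,0) if _==0 else q[k].mean(0)
        u,s,vt=np.linalg.svd((q if _==0 else q[k])-c,full_matrices=False);nrm=vt[2]*np.sign(vt[2][0]);k=abs((q-c)@nrm)<.004
    print("  plane n",nrm,"c",c,k.sum(),"tilt",np.degrees(np.arcsin(nrm[2])),"yaw",np.degrees(np.arctan2(nrm[1],nrm[0])))
    yq=P[ym]; 
    if len(yq)>10: print("  rest top",cv2.minAreaRect((yq[:,:2]*1000).astype(np.float32)),np.median(yq[:,2]))
    # in tool frame
    if n=="wrist": 
        qt=(top-t)@R; print("  top in tool",qt.min(0),qt.max(0))
ana(p,"wrist")
for n in("scene","side"): 
    z=np.load(f"{n}0.npz");ana({k:z[k] for k in z.files},n)
E
```

```text
[ 0.4805 -0.3608  0.2072] [(0.76, array([308., 229.,  28., 167.]))]
wrist orange 3394 zmax 0.12437657724364581
  top c [ 0.5002 -0.3598  0.1215] ((500.40057373046875, -362.1957092285156), (16.37795066833496, 77.16236877441406), 2.0532894134521484)
  grip y range [-0.3249 -0.2925]
  blade y range [-0.4337 -0.2934]
  plane n [0.9732 0.0256 0.2287] c [ 0.5057 -0.347   0.106 ] 1908 tilt 13.219771224342084 yaw 1.5049971626448975
  rest top ((475.8562316894531, -360.4133605957031), (80.08419799804688, 160.03384399414062), 4.62616491317749) 0.05101178343188864
  top in tool [-0.042  -0.0147  0.0851] [ 0.0348 -0.0004  0.1033]
scene orange 1544 zmax 0.12596617217216396
  top c [ 0.5038 -0.3647  0.1187] ((502.55230712890625, -362.4046325683594), (21.644197463989258, 77.86526489257812), 4.415398597717285)
  grip y range [-0.4249 -0.3023]
  blade y range [-0.4302 -0.2929]
  plane n [0.9437 0.0751 0.322 ] c [ 0.5252 -0.3632  0.0641] 1288 tilt 18.786354595993135 yaw 4.549704428122776
  rest top ((503.180908203125, -358.1220397949219), (25.85064125061035, 160.6355438232422), 4.74374532699585) 0.051334975063444754
side orange 350 zmax 0.12144071555596316
  top c [ 0.4991 -0.353   0.118 ] ((498.9954528808594, -358.91473388671875), (15.58229923248291, 80.10428619384766), 1.5730719566345215)
  grip y range [-0.383  -0.3186]
  blade y range [-0.3586 -0.2753]
  plane n [0.9615 0.0153 0.2743] c [ 0.5086 -0.3255  0.0796] 213 tilt 15.921697521756617 yaw 0.910391126668551
  rest top ((503.5843811035156, -356.0340881347656), (25.100444793701172, 164.5020294189453), 4.919307231903076) 0.04837707746476472
```

View pics/w1.png

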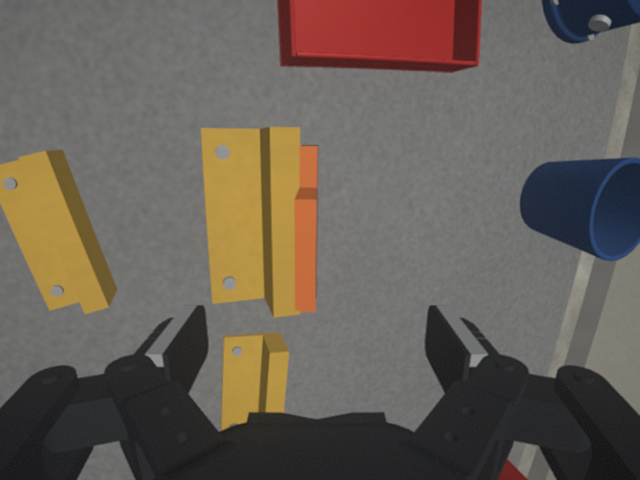

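The wrist view shows the scraper's grip edge-on at about (307, 230), leaning on the largest rest's bar (280, 220). I shift -4 mm in x and -7.5 mm in y, go 129 mm down along the slab, then close.

Request:
servo_tool --deltas "1 -4 -7.5 0 0 0 0.02;1 0 0 30 0 0 0;1 0 0 30 0 0 0;1 0 0 30 0 0 0;1 0 0 20 0 0 0;1 0 0 19 0 0 0;1 0 0 0 0 0 0"

```text
time_s: 4.75
position: [0.5148, -0.3599, 0.0784]
tool_rot: [[-0.08, 0.95, 0.303], [0.997, 0.073, 0.035], [0.011, 0.304, -0.952]]
ft_force: [-0.8, 1.3, -0.6]
grip_width: 0.0859
gripper_force: 0.0
```

Request:
servo_tool --deltas "0 0 0 0 0 0 0;0 0 0 0 0 0 0;0 0 0 0 0 0 0;0 0 0 0 0 0 0;0 0 0 0 0 0 0;0 0 0 0 0 0 0;0 0 0 0 0 0 0;0 0 0 0 0 0 0" --newtons 60

```text
time_s: 5.42
position: [0.5148, -0.3615, 0.0829]
tool_rot: [[-0.079, 0.948, 0.308], [0.997, 0.073, 0.029], [0.005, 0.309, -0.951]]
ft_force: [-1.8, 0.1, 4.7]
grip_width: 0.013
gripper_force: 60.7
```

Request:
servo_tool --deltas "0 0 0 -20 0 0 0;0 0 0 -30 0 0 0;0 0 0 -41 0 0 0;0 0 0 -41 0 0 0;0 0 0 0 0.105 0 0;0 0 0 0 0.105 0 0;0 0 0 0 0.104 0 0"

```text
time_s: 6.0
position: [0.4735, -0.3657, 0.209]
tool_rot: [[-0.077, 0.997, -0.005], [0.997, 0.077, 0.004], [0.004, -0.005, -1.0]]
ft_force: [-0.1, -0.2, -3.2]
grip_width: 0.0137
gripper_force: 59.8
```

Request:
servo_tool --deltas "0 0 0 0 0 0 0.117;0 0 0 0 0 0 0.117;0 0 0 0 0 0 0.117;0 0 0 0 0 0 0.117;0 0 0 0 0 0 0.117;0 0 0 0 0 0 0.117;0 0 0 0 0 0 0.117"

```text
time_s: 6.58
position: [0.474, -0.365, 0.2072]
tool_rot: [[0.679, 0.735, -0.002], [0.735, -0.679, 0.007], [0.004, -0.006, -1.0]]
ft_force: [-0.1, -0.3, -2.7]
grip_width: 0.0134
gripper_force: 60.0
```

Request:
servo_tool --deltas "0 0 0 0 0 0 0.117;0 0 0 0 0 0 0.117;0 0 0 0 0 0 0.117;0 0 0 0 0 0 0.117;0 0 0 0 0 0 0.117;0 0 0 0 0 0 0.117;0 0 0 0 0 0 0"

```text
time_s: 7.17
position: [0.474, -0.3651, 0.2073]
tool_rot: [[0.992, 0.124, -0.001], [0.124, -0.992, 0.007], [-0.001, -0.007, -1.0]]
ft_force: [-0.3, -0.2, -1.6]
grip_width: 0.0133
gripper_force: 60.0
```

Request:
servo_tool --deltas "0 12 -38.4 -1 0 0 0;0 12 -38.4 -1 0 0 0;0 12 -38.4 -1 0 0 0;0 12 -38.4 -1 0 0 0;0 12 -38.4 -1 0 0 0;0 12 -38.4 -1 0 0 0;0 12 -38.4 0 0 0 0;0 12 -38.4 0 0 0 0"

```text
time_s: 7.83
position: [0.5297, -0.0464, 0.2157]
tool_rot: [[0.991, 0.132, -0.001], [0.132, -0.991, 0.006], [-0.0, -0.006, -1.0]]
ft_force: [1.0, 0.0, -2.6]
grip_width: 0.013
gripper_force: 60.2
```

Request:
servo_tool --deltas "0 12 -38.4 0 0 0 0;0 12 -38.4 0 0 0 0;0 12 -38.4 0 0 0 0;0 0 0 0 0 0 0"

```text
time_s: 8.17
position: [0.5508, 0.0768, 0.2162]
tool_rot: [[0.99, 0.139, -0.001], [0.139, -0.99, 0.008], [0.0, -0.009, -1.0]]
ft_force: [-1.2, -1.4, -1.6]
grip_width: 0.0132
gripper_force: 60.5
```

```bash
python3 - <<'E'
from h import *
np.set_printoptions(precision=4,suppress=True)
o=env.observe();print(o["position"],o["time_s"])
t=np.array(o["position"]);ims=[]
for n in("scene","side"):
    p=env.get_image(n);P=cloud(p);hsv=cv2.cvtColor(p["img"],cv2.COLOR_RGB2HSV);H,S,V=[hsv[...,i].astype(int) for i in range(3)]
    m=(H>=4)&(H<=16)&(S>140)&(V>60)&(abs(P[...,0]-t[0])<.12)&(abs(P[...,1]-t[1])<.05)&(P[...,2]>.1)
    q=P[m];print(n,len(q))
    a,yw=np.radians(7.2),None
    ex=np.array([.992,.125,0]);ey=np.array([-.125,.992,0]);c=np.array([.5635,-.013,0])
    b=np.c_[(q-c)@ex,(q-c)@ey,q[:,2]]
    print(" plate frame min/max pct",np.percentile(b,[1,50,99],axis=0))
    k=np.polyfit(b[:,2],b[:,1],1);k2=np.polyfit(b[:,0],b[:,1],1);print(" dy/dz",k[0],"dy/dx",k2[0])
    cv2.imwrite(f"pics/{n}2.png",p["img"][:,:,::-1])
E
```

```text
[0.5508 0.0768 0.2162] 8.1667
scene 1121
 plate frame min/max pct [[-0.0696  0.0778  0.1424]
 [ 0.0085  0.0837  0.187 ]
 [ 0.0661  0.0972  0.2611]]
 dy/dz 0.009336392181570945 dy/dx 0.024070877053208588
side 2579
 plate frame min/max pct [[-0.0724  0.0821  0.1412]
 [-0.0166  0.0959  0.1845]
 [ 0.0637  0.0986  0.2559]]
 dy/dz -0.03234708766695092 dy/dx 0.02638962641905071
```

View pics/side2.png

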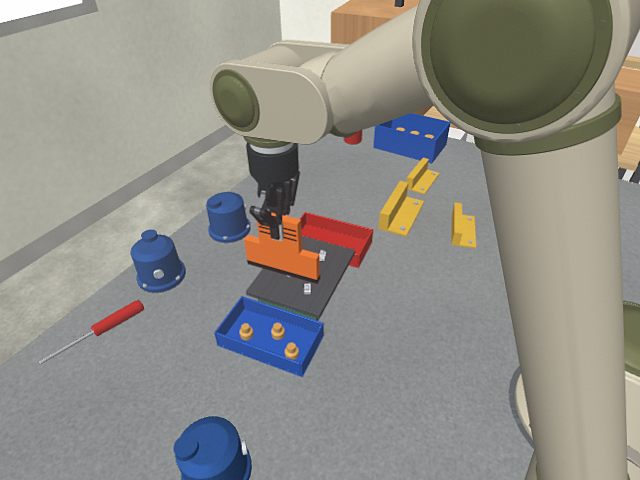

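The side view shows the scraper upright, square across the far end of the plate (283, 250), behind every chip. Next I lower it.

Request:
servo_tool --deltas "0 0 0 30 0 0 0.014;0 0 0 25 0 0 0;0 0 0 12 0 0 0;0 0 0 5 0 0 0;0 0 0 0 0 0 0;0 0 0 0 0 0 0"

```text
time_s: 8.77
position: [0.5512, 0.0702, 0.1452]
tool_rot: [[0.993, 0.114, 0.0], [0.114, -0.993, 0.006], [0.001, -0.006, -1.0]]
ft_force: [-1.0, 0.5, -2.2]
grip_width: 0.0134
gripper_force: 60.4
```

Request:
servo_tool --deltas "0 0 0 1 0 0 0;0 0 0 0 0 0 0;0 0 0 0 0 0 0"

```text
time_s: 9.02
position: [0.5511, 0.0709, 0.1442]
tool_rot: [[0.993, 0.115, 0.001], [0.115, -0.993, 0.006], [0.001, -0.006, -1.0]]
ft_force: [0.7, -0.4, -2.8]
grip_width: 0.0131
gripper_force: 60.4
```

Request:
servo_tool --deltas "0 0 0 1 0 0 -0.01;0 0 0 1 0 0 0;0 0 0 0 0 0 0;0 0 0 0 0 0 0"

```text
time_s: 9.35
position: [0.5508, 0.071, 0.1415]
tool_rot: [[0.992, 0.125, -0.001], [0.125, -0.992, 0.006], [0.0, -0.006, -1.0]]
ft_force: [-0.5, -0.7, -3.1]
grip_width: 0.0132
gripper_force: 60.4
```

Request:
servo_tool --deltas "0 0 6 0 0 0 0;0 0 12 0 0 0 0;0 0 12 0 0 0 0;0 0 12 0 0 0 0;0 0 12 0 0 0 0;0 0 12 0 0 0 0;0 0 12 0 0 0 0;0 0 12 0 0 0 0"

```text
time_s: 10.02
position: [0.5621, -0.0197, 0.1409]
tool_rot: [[0.992, 0.124, -0.001], [0.124, -0.992, 0.006], [0.0, -0.006, -1.0]]
ft_force: [-1.2, 0.3, -0.8]
grip_width: 0.0133
gripper_force: 60.6
```

Request:
servo_tool --deltas "0 0 12 0 0 0 0;0 0 12 0 0 0 0;0 0 12 0 0 0 0;0 0 12 0 0 0 0;0 0 12 0 0 0 0;0 0 12 0 0 0 0;0 0 12 0 0 0 0"

```text
time_s: 10.6
position: [0.5726, -0.1029, 0.1404]
tool_rot: [[0.992, 0.124, -0.001], [0.124, -0.992, 0.006], [0.0, -0.006, -1.0]]
ft_force: [-0.2, 0.1, -2.8]
grip_width: 0.0131
gripper_force: 60.6
```

```bash
python3 - <<'E'
from h import *
ims=[]
for n,(x,y) in(("scene",(230,150)),("side",(190,170))):
    p=env.get_image(n); ims.append(cv2.resize(p["img"][y:y+170,x:x+200],None,fx=2,fy=2,interpolation=cv2.INTER_CUBIC))
cv2.imwrite("pics/s3.png",np.hstack(ims)[:,:,::-1]);print(env.observe()["position"])
E
```

```text
[ 0.57274632 -0.10365656  0.14028228]
```

View pics/s3.png

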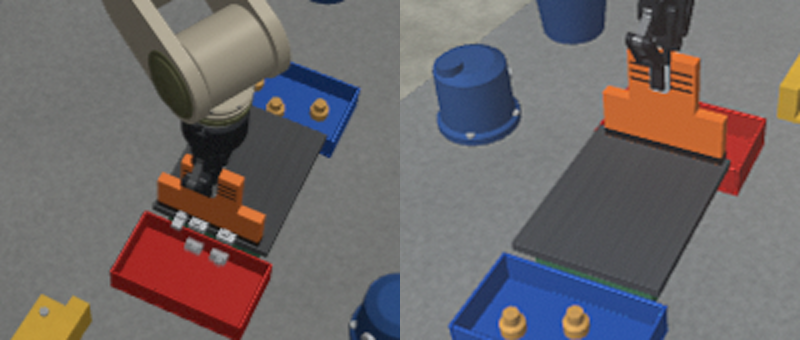

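The picture shows two chips in the tray (193, 243 and 219, 256) and three at the edge in front of the blade. I keep pushing.

Request:
servo_tool --deltas "0 0 12 0 0 0 0;0 0 12 0 0 0 0;0 0 8 0 0 0 0;0 0 0 0 0 0 0;0 0 0 0 0 0 0;0 0 0 -40 0 0 0;0 0 0 -40 0 0 0;0 0 0 0 0 0 0"

```text
time_s: 11.37
position: [0.5788, -0.1343, 0.2281]
tool_rot: [[0.992, 0.125, 0.012], [0.125, -0.992, 0.001], [0.012, 0.001, -1.0]]
ft_force: [0.4, 0.2, -0.5]
grip_width: 0.0132
gripper_force: 60.7
```

```bash
python3 - <<'E'
from h import *
np.set_printoptions(precision=3,suppress=True)
ims=[]
for n,(x,y) in(("scene",(230,150)),("side",(240,150))):
    p=env.get_image(n); ims.append(cv2.resize(p["img"][y:y+170,x:x+200],None,fx=2,fy=2,interpolation=cv2.INTER_CUBIC))
    for r in env.spot_in("chip1",p): print(n,round(r["conf"],2),pix2world(p,*r["bbox"][:2]))
cv2.imwrite("pics/s4.png",np.hstack(ims)[:,:,::-1]);print(env.observe()["position"])
E
```

```text
scene 0.39 [ 0.545 -0.16   0.025]
scene 0.36 [ 0.609 -0.133  0.01 ]
side 0.47 [ 0.602 -0.16   0.012]
side 0.44 [ 0.576 -0.167  0.012]
[ 0.576 -0.133  0.219]
```

View pics/s4.png

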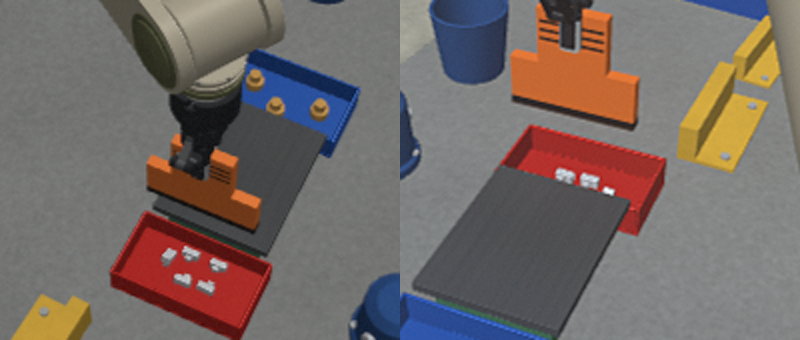

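Both views show all five chips in the tray (scene view 168–218, 253–287). I return to the rest by reversing the path.

Request:
servo_tool --deltas "0 -16.3 27.2 1 0 0 0;0 -16.3 27.2 1 0 0 0;0 -16.3 27.2 1 0 0 0;0 -16.3 27.2 1 0 0 0;0 -16.3 27.2 1 0 0 0;0 -16.3 27.2 1 0 0 0;0 -16.3 27.2 1 0 0 0;0 -16.3 27.2 1 0 0 0"

```text
time_s: 12.23
position: [0.473, -0.3667, 0.209]
tool_rot: [[0.992, 0.125, -0.003], [0.125, -0.992, 0.009], [-0.002, -0.009, -1.0]]
ft_force: [0.7, 0.4, -1.7]
grip_width: 0.0136
gripper_force: 60.6
```

Request:
servo_tool --deltas "0 0 0 0 0 0 -0.117;0 0 0 0 0 0 -0.117;0 0 0 0 0 0 -0.117;0 0 0 0 0 0 -0.117;0 0 0 0 0 0 -0.117;0 0 0 0 0 0 -0.117;0 0 0 0 0 0 -0.117"

```text
time_s: 12.82
position: [0.4738, -0.3653, 0.2089]
tool_rot: [[0.582, 0.813, -0.003], [0.813, -0.582, 0.009], [0.006, -0.008, -1.0]]
ft_force: [0.8, 0.0, -2.0]
grip_width: 0.013
gripper_force: 60.5
```

Request:
servo_tool --deltas "0 0 0 0 0 0 -0.117;0 0 0 0 0 0 -0.117;0 0 0 0 0 0 -0.117;0 0 0 0 0 0 -0.117;0 0 0 0 0 0 -0.117;0 0 0 0 0 0 -0.117;0 0 0 0 0 0 0"

```text
time_s: 13.4
position: [0.4739, -0.3654, 0.2091]
tool_rot: [[-0.079, 0.997, -0.003], [0.997, 0.079, 0.009], [0.009, -0.002, -1.0]]
ft_force: [-0.4, 0.2, -2.9]
grip_width: 0.0134
gripper_force: 60.5
```

Request:
servo_tool --deltas "0 0 0 0 -0.105 0 0;0 0 0 0 -0.105 0 0;0 0 0 0 -0.104 0 0;0 0 0 0 0 0 0;0 0 0 0 0 0 0;0 0 0 0 0 0 0"

```text
time_s: 13.9
position: [0.4743, -0.366, 0.2105]
tool_rot: [[-0.074, 0.95, 0.305], [0.997, 0.068, 0.029], [0.007, 0.306, -0.952]]
ft_force: [-0.2, 0.3, -2.0]
grip_width: 0.0136
gripper_force: 60.5
```

```bash
python3 - <<'E'
from h import *
np.set_printoptions(precision=4,suppress=True)
from scipy.spatial.transform import Rotation as Q
o=env.observe();R=np.array(o["tool_rot"]);t=np.array(o["position"])
G=np.array([[-0.079,.948,.308],[.997,.073,.029],[.005,.309,-.951]]);g=np.array([.5148,-.3615,.0829])
print(t,R,"to grasp pose in tool mm",(g-t)@R*1000,"rot",Q.from_matrix(R.T@G).as_rotvec())
for n in("scene",):
    p=env.get_image(n);P=cloud(p);hsv=cv2.cvtColor(p["img"],cv2.COLOR_RGB2HSV);H,S,V=[hsv[...,i].astype(int) for i in range(3)]
    q=P[(H>=4)&(H<=16)&(S>140)&(V>60)&(np.linalg.norm(P-t,axis=-1)<.15)]
    b=(q-t)@R;print(n,len(b),"tool frame",np.percentile(b,[1,50,99],axis=0)*1000)
    k=np.polyfit(b[:,2],b[:,1],1);print(k[0]);save(p,"pics/s5.png")
E
```

```text
[ 0.4743 -0.366   0.2105] [[-0.0736  0.9496  0.3048]
 [ 0.9973  0.0678  0.0294]
 [ 0.0072  0.3061 -0.952 ]] to grasp pose in tool mm [  0.5417  -0.2922 133.9673] rot [-0.0032 -0.0005 -0.0056]
scene 1493 tool frame [[-70.3112  -6.9584 -43.8292]
 [-14.9184   5.1178  29.9903]
 [ 66.4154   9.4564  74.9948]]
0.020298048309467315
```

Request:
servo_tool --deltas "0 0 3 0 0 0 0;0 0 0 35 0 0 0;0 0 0 35 0 0 0;0 0 0 30 0 0 0;0 0 0 20 0 0 0;0 0 0 8 0 0 0;0 0 0 0 0 0 0;0 0 0 0 0 0 0"

```text
time_s: 14.62
position: [0.517, -0.3622, 0.0908]
tool_rot: [[-0.075, 0.948, 0.308], [0.997, 0.07, 0.028], [0.005, 0.309, -0.951]]
ft_force: [0.1, 0.4, -1.8]
grip_width: 0.0137
gripper_force: 60.5
```

Request:
servo_tool --deltas "0 0 0 2 0 0 0;0 0 0 2 0 0 0;0 0 0 0 0 0 0;0 0 0 0 0 0 0"

```text
time_s: 14.95
position: [0.5176, -0.3622, 0.0869]
tool_rot: [[-0.075, 0.948, 0.308], [0.997, 0.069, 0.028], [0.005, 0.309, -0.951]]
ft_force: [0.1, 0.5, -2.4]
grip_width: 0.0134
gripper_force: 60.5
```

Request:
servo_tool --deltas "0 0 0 1 0 0 0;0 0 0 1 0 0 0;0 0 -2 1 0 0 0;0 0 -1 0 0 0 0;0 0 0 0 0 0 0;0 0 0 0 0 0 0"

```text
time_s: 15.45
position: [0.516, -0.3623, 0.0829]
tool_rot: [[-0.075, 0.948, 0.308], [0.997, 0.069, 0.028], [0.005, 0.31, -0.951]]
ft_force: [2.2, 0.8, 1.5]
grip_width: 0.013
gripper_force: 61.0
```

Request:
servo_tool --deltas "0.3 0 0 0 0 0 0;0.4 0 0 0 0 0 0;0.6 0 0 0 0 0 0;0.7 0 0 0 0 0 0;0.7 0 0 0 0 0 0;0.7 0 0 0 0 0 0;0.7 0 0 0 0 0 0;0.7 0 0 0 0 0 0"

```text
time_s: 16.12
position: [0.5157, -0.3621, 0.0825]
tool_rot: [[-0.075, 0.949, 0.307], [0.997, 0.069, 0.029], [0.006, 0.309, -0.951]]
ft_force: [-0.2, 0.2, -0.9]
grip_width: 0.0596
gripper_force: 0.0
```

Request:
servo_tool --deltas "0.7 0 0 -15 0 0 0;0.7 0 0 -25 0 0 0;0.7 0 0 -35 0 0 0;0.7 0 0 -35 0 0 0;0.7 0 0 -35 0 0 0;0.7 0 0 0 0 0 0;0.7 0 0 0 0 0 0"

```text
time_s: 16.7
position: [0.4711, -0.3668, 0.2223]
tool_rot: [[-0.074, 0.948, 0.31], [0.997, 0.07, 0.026], [0.003, 0.311, -0.951]]
ft_force: [-0.2, 0.3, 0.2]
grip_width: 0.0601
gripper_force: 0.0
```

```bash
python3 - <<'E'
from h import *
np.set_printoptions(precision=4,suppress=True)
p=env.get_image("wrist");save(p,"pics/w6.png");s=env.get_image("scene")
P=cloud(p)
hsv=cv2.cvtColor(p["img"],cv2.COLOR_RGB2HSV);H,S,V=[hsv[...,i].astype(int) for i in range(3)]
q=P[(H>=4)&(H<=16)&(S>140)&(V>60)&(P[...,2]>.108)&(abs(P[...,0]-.51)<.1)&(abs(P[...,1]+.36)<.1)]
print("top",len(q),q.mean(0),cv2.minAreaRect((q[:,:2]*1000).astype(np.float32)))
a=np.hstack([cv2.resize(p["img"],(400,300)),cv2.resize(s["img"][180:390,190:470],(400,300),interpolation=cv2.INTER_CUBIC)])
cv2.imwrite("pics/f6.png",a[:,:,::-1])
E
```

```text
top 2264 [ 0.4991 -0.3613  0.1202] ((501.4592590332031, -363.1185302734375), (19.09644889831543, 75.55859375), 4.717554092407227)
```

View pics/f6.png

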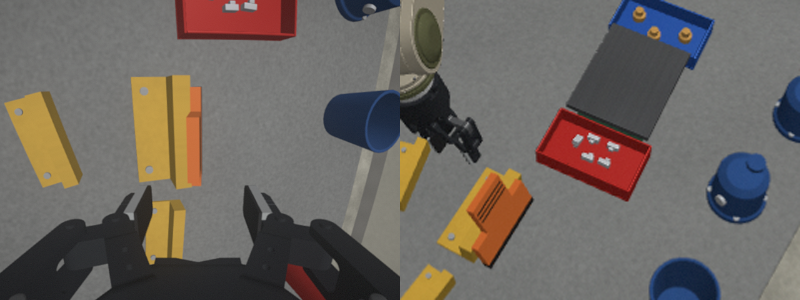

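The wrist view (left) shows the scraper leaning on the rest (195, 135). The scene view (right) shows the same, with all five chips in the red tray (577–613, 138–162). The plate is clear and the fittings are still in the bin, so I hand in.

```bash
python3 -c "
from rig import env
print(env.close_job())"
```

```text
the job is handed in; nothing more can be done
None
```

The job is handed in: the last pictures show all five chips in the red tray, the fittings still in the blue bin and the scraper leaning back against the front of its rest; the hand-in returned no verdict.

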